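# Turn the vial plate over in its drying rack

## Robot

A 7-joint arm with a two-finger parallel gripper is mounted at the origin on the work surface. World frame = base frame: x ahead of the robot, y to its left, z up, the work surface at z = 0. Lengths are in mm, angles in degrees, forces in N, time in s.
With the tool pointing down it reaches from about 400 to 875 mm from the base axis. Payload 19.3 kg.
Tool frame: the origin (TCP) lies midway between the tips of the shut fingers; the grasp point (between the pads) lies 19 mm behind it; x points along the fingers, z is the direction in which the jaws open and shut, and the axes are right-handed (so a half turn about x gives the same grasp; the last joint's range is limited). The gripper opens to 85 mm and grips with 20 to 120 N. Pads are 22 mm wide; open, the fingers measure 114 mm over their backs; the gripper's body (76 mm by 85 mm) begins 54 mm behind the grasp point. The pads swing forward as they close: fully open they stand 13 mm farther back than shut.
Start: joints at [72.525, 29.874, -2.08, 91.645, 1.215, 58.505, -6.463], TCP at [145.377, -607.849, 231.291] pointing down, gripper open.
Joint ranges: [-166.77, 166.77], [-17.47, 122.26], [-85.68, 81.53], [9.62, 139.38], [-72.42, 252.41], [9.2, 110.78], [-144.41, 144.41]. Speed limits (degrees/s): [108.29, 108.29, 136.94, 136.94, 172.46, 172.46, 172.46].

## Interface

Orientations are given as [roll, pitch, yaw] about the fixed x, y, z axes, in that order (R = Rz(yaw) Ry(pitch) Rx(roll)).
In Python, from rig import move_ptp, move_straight, movej, grip, sleep, ik, read_state, get_image, get_calibration, MotionError, finish_job gives the robot as it stands. Calls block until the motion is done:
- move_ptp(position, orientation): joint-space move of the TCP to a pose.
- move_straight(position, rotation=None, max_speed=150, force_limit=None): straight line of the TCP; rotation=None keeps the orientation; max_speed is the mean speed in mm/s. With force_limit (N) it stops when the force on the tool has changed by that much, and returns True; else False.
- movej(angles): joint-space move.
- grip(opening, grasp_force=None): finger opening in mm; grasp_force is the grip in N (None keeps the last); returns when the fingers have stopped.
- sleep(seconds).
- ik(position, orientation): joint angles nearest the present ones, or None.
- read_state(): the state.
- get_image(name): name is "scene" or "top" or "wrist"; returns (picture, depth): 384x512x3 uint8, red, green, blue; 384x512 float32, mm along the optical axis (not along the pixel's ray), 0 where there is no reading.
- get_calibration(name): a dict with "fovy" (degrees; the focal length in pixels is half the picture's height over the tangent of half this angle, whatever the lens; pixels are square), "cx", "cy" (the principal point, pixels), "distortion" ([k1, k2, p1, p2, k3] as OpenCV has them; the pictures are not rectified), "world_to_cam" (4x4, takes a point from world to camera coordinates). Camera axes: x right, y up, looking along -z (the intrinsics and any distortion apply to the point x, -y, -z); pixel columns grow to the right and rows downward; lengths in mm; the calibration is good to about 2 mm. A picture is of the moment at which its call begins: read the wrist's pose just before it. get_calibration takes no time and is no camera call; for the wrist camera it gives the pose at the moment of the call.
A pose or a line that the arm cannot do raises MotionError and nothing moves.
- finish_job(): hands the job in, once; it reports no verdict.
The state is a dict: "t": time; "joint_pos": joint angles; "joint_velocities": joint speeds; "tau": joint torques, N m; "eef_pos": TCP position; "orientation": TCP orientation; "force": force on the tool from outside, world axes, zero at the start; "torque": the same for the moment, N m; "finger_gap": finger opening in mm.
Only numpy, scipy, OpenCV 4.12 (cv2) and the standard library are available. Lean on these libraries where they do the work, as an engineer would, in place of code of your own. Each camera call takes 0.05 s, during which the arm holds its last target.

## Task

The washed vial plate is drying on the left wing of the V-shaped rack with its pockets underneath. Turn it over like a page onto the right wing, so that the pockets show: lever it up with its lower edge staying in the trough, stand it past upright, and lower it gently onto the other wing without letting it drop. Do not knock over or shove away the two amber vials standing just beyond the rack, and let go at the end.

Things in the scene. Friction and masses are not known exactly. Their poses are not given: they have to be found in the camera images.
- rack: Grey plastic V-shaped drying rack, fixed (place and yaw vary). Origin on the bench under the middle of the trough; z up, x along the trough (away from the robot at yaw 0), y to the left. Two flat wings, 172 mm long in x, 78 mm up the slope, 5 mm thick, rise at 30 degrees from the trough to the left (+y) and right (-y); their outer edges lie at y = +-68 mm, 69 mm above the bench.
- trough (a point): The bottom of the V, mid-length, 30 mm above the bench, straight above the rack's origin: the wings' upper faces meet here. Upright cheeks 6 mm thick, 60 mm wide (y) and 60 mm high close the trough's ends at rack x = +-89 mm. Four 10 mm legs stand under the wings at rack y = +-52 mm, x = +-75 mm.
- plate: Loose aluminium vial plate, origin at its centre: 150 mm (its x, along the trough) by 130 mm (its y) by 10 mm thick (its z), 0.3 to 0.55 kg. The +z face, up at the start, is plain; the -z face has 4 x 3 round pockets 24 mm wide. It starts on the left wing at 30 degrees; ends on the right wing with z 30 degrees off straight down. Held only by the V, it turns about its low edge and falls once past upright.
- low_edge (a point): Middle of the plate's edge face at plate y = -65 mm, the edge that rests in the trough from start to end.
- high_edge (a point): Middle of the plate's opposite edge face at plate y = +65 mm: the free edge to lever up, 130 mm from the low edge, about 100 mm above the bench at the start. The upper 50 mm of the plate overhang the wing, free underneath.
- vial_a: Amber glass vial with white cap, 28 mm wide and 80 mm tall, standing loose on the bench about 0.15 m beyond the rack's centre along the trough, on its right-hand side. Origin at the centre of its foot, z up.
- vial_b: A second such vial, on the left-hand side. Origin at the centre of its foot, z up.
There are look-alikes about, which are no part of the job. What is shaped like the rack but black or blue is not meant.

How it is judged:
By the outcome, as a careful person would: the job done as asked, in the order asked, and still so for the second after the job is handed in, with the robot touching nothing.
It also fails if it takes over 48 s, if anything falls off the work surface, if the arm or the gripper's body presses on something with over 40 N, if the wrist force passes 120 N, or if a joint passes its speed limit or range.

## Working session

There is one attempt and no reset: what is moved stays moved. The work goes in short steps, each a Python script; the robot and the scene stay as the last script left them, time stands still between calls to the robot, and variables do not carry over. Pictures are saved under pics/ and viewed, and the job is handed in when it is done.

```bash
ls -la; mkdir -p pics
cat > h.py <<'E'
import numpy as np, cv2
from rig import *
def save(im,n): cv2.imwrite('pics/'+n,cv2.cvtColor(im,cv2.COLOR_RGB2BGR))
def K(c,h=384):
    f=h/2/np.tan(np.radians(c['fovy'])/2)
    return np.array([[f,0,c['cx']],[0,f,c['cy']],[0,0,1.]]),np.array(c['distortion'],float)
def cam_pts(c,uv,d):
    k,D=K(c); uv=np.asarray(uv,float).reshape(-1,1,2)
    n=cv2.undistortPoints(uv,k,D).reshape(-1,2); d=np.asarray(d,float).reshape(-1)
    P=np.c_[n[:,0]*d,-n[:,1]*d,-d,np.ones(len(d))]
    return (np.linalg.inv(np.array(c['world_to_cam']))@P.T).T[:,:3]
def proj(c,P):
    k,D=K(c); P=np.atleast_2d(P); q=(np.array(c['world_to_cam'])@np.c_[P,np.ones(len(P))].T).T[:,:3]
    q=q*[1,-1,-1]
    return cv2.projectPoints(q.reshape(-1,1,3),np.zeros(3),np.zeros(3),k,D)[0].reshape(-1,2)
def cloud(c,dep):
    v,u=np.mgrid[0:dep.shape[0],0:dep.shape[1]]
    return cam_pts(c,np.c_[u.ravel(),v.ravel()],dep.ravel()).reshape(dep.shape+(3,))
E
python3 - <<'E'
from h import *
s=read_state();print({k:np.round(v,2) for k,v in s.items()})
for n in ['scene','top','wrist']:
    im,d=get_image(n);c=get_calibration(n);save(im,n+'0.png');np.savez(''+n+'0.npz',im=im,d=d)
    print(n,c['fovy'],c['cx'],c['cy'],c['distortion'],(d>0).mean());print(np.round(c['world_to_cam'],3))
E
```

```text
total 12
drwxr-xr-x  3 agent agent 4096 Dec  7 14:33 .
drwxr-xr-x 23 root  root  4096 Dec  7 14:33 ..
drwxr-xr-x  2 agent agent 4096 Dec  7 14:33 pics
{'t': np.float64(0.0), 'joint_pos': array([72.53, 29.91, -2.08, 91.67,  1.22, 58.51, -6.46]), 'joint_velocities': array([-0.01,  0.02, -0.02,  0.06, -0.06,  0.02, -0.02]), 'tau': array([-0.000e+00, -9.271e+01,  1.980e+00, -3.699e+01,  2.000e-02,
        1.000e-02,  0.000e+00]), 'eef_pos': array([ 145.24, -607.53,  230.73]), 'orientation': array([-174.06,   89.93,  109.39]), 'force': array([-0.35, -0.24, -0.48]), 'torque': array([ 0.  , -0.05, -0.05]), 'finger_gap': np.float64(85.45)}
scene 46.02545478662214 261.68899825245126 201.18932556064462 [0.02948025 0.         0.         0.         0.        ] 0.9960530598958334
[[-8.64000e-01  5.04000e-01 -1.10000e-02  5.00793e+02]
 [-3.08000e-01 -5.09000e-01  8.04000e-01  1.11397e+02]
 [ 4.00000e-01  6.98000e-01  5.94000e-01 -1.46714e+03]
 [ 0.00000e+00  0.00000e+00  0.00000e+00  1.00000e+00]]
top 51.33556568247604 258.80426981127124 187.3928654512708 [-0.00059265  0.          0.          0.          0.        ] 0.995758056640625
[[ 2.90000e-02 -9.99000e-01 -2.40000e-02  2.52700e+01]
 [ 9.96000e-01  2.70000e-02  8.50000e-02 -5.84859e+02]
 [-8.50000e-02 -2.60000e-02  9.96000e-01 -9.40613e+02]
 [ 0.00000e+00  0.00000e+00  0.00000e+00  1.00000e+00]]
wrist 69.1237406388017 255.63903448898748 187.98674452073382 [-0.06927506  0.          0.          0.          0.        ] 0.9960378011067709
[[ 2.32000e-01 -9.73000e-01 -1.00000e-03 -6.24313e+02]
 [ 9.34000e-01  2.23000e-01 -2.80000e-01  3.55220e+01]
 [ 2.72000e-01  6.40000e-02  9.60000e-01 -3.78736e+02]
 [ 0.00000e+00  0.00000e+00  0.00000e+00  1.00000e+00]]
```

View pics/scene0.png

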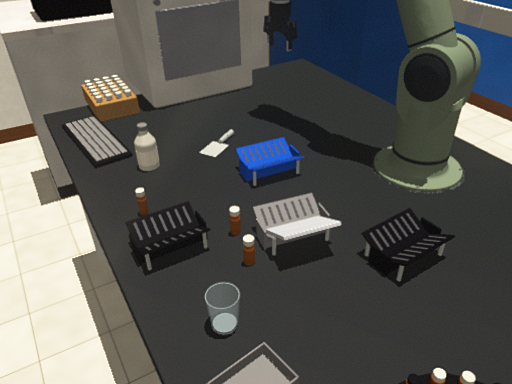

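View pics/top0.png

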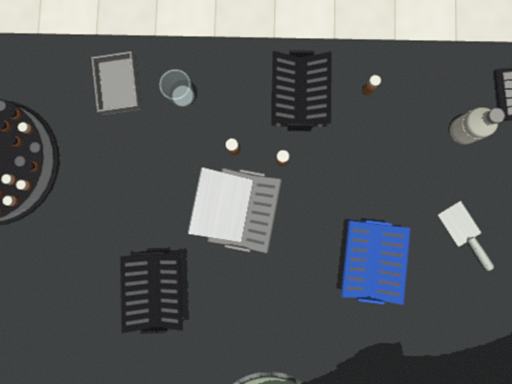

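View pics/wrist0.png

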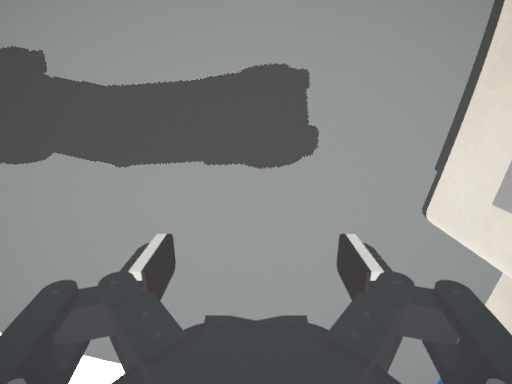

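Top view: the possible racks are grey (240,210) with the white plate on its left half, black (302,90), black (154,290) and blue (376,262). The vials beyond the grey rack are at (232,146) and (283,157), with another at (373,83) near the far black rack. By the description it's the grey one, so I'll check it in a crop and measure it.

Run:
```python
from h import *
z=np.load('top0.npz');im,d=z['im'],z['d'];c=get_calibration('top')
cr=cv2.resize(im[120:270,170:310],None,fx=4,fy=4,interpolation=cv2.INTER_CUBIC);save(cr,'crop_top.png')
P=cloud(c,d);hsv=cv2.cvtColor(im,cv2.COLOR_RGB2HSV)
box=np.zeros(d.shape,bool);box[160:260,180:290]=1
m=box&(hsv[...,1]<40)&(hsv[...,2]>90)&(d>0)
hh=P[...,2]
print('V hist',np.histogram(hsv[...,2][m],10))
pl=box&(hsv[...,2]>195)&(hsv[...,1]<40)
n,l,st,ce=cv2.connectedComponentsWithStats(pl.astype(np.uint8));i=1+np.argmax(st[1:,4]);pl=l==i
cnt=max(cv2.findContours(pl.astype(np.uint8),0,2)[0],key=cv2.contourArea);r=cv2.minAreaRect(cnt);print(r,cv2.boxPoints(r))
er=cv2.erode(pl.astype(np.uint8),np.ones((5,5)))>0
Q=P[er];c0=np.median(Q,0);
for _ in range(4):
    u,s,vt=np.linalg.svd(Q-Q.mean(0),full_matrices=False);nn=vt[2]*np.sign(vt[2][2]);rs=(Q-Q.mean(0))@nn;Q=Q[abs(rs)<3]
print('plane n',nn,'c',Q.mean(0),'rms',rs.std(),len(Q),'tilt',np.degrees(np.arccos(nn[2])),'az',np.degrees(np.arctan2(nn[1],nn[0])))
# vials by white caps
for b in [(220,135,245,165),(270,145,300,175)]:
    mm=np.zeros(d.shape,bool);mm[b[1]:b[3],b[0]:b[2]]=1
    cap=mm&(hsv[...,2]>170)&(hsv[...,1]<60);Z=P[cap];print('cap',np.argwhere(cap).mean(0)[::-1],np.median(Z,0),len(Z))
```

```text
V hist (array([ 344,  297,  365, 1491,  160,   76,   38,   48, 3281,   19]), array([ 91. , 106.4, 121.8, 137.2, 152.6, 168. , 183.4, 198.8, 214.2,
       229.6, 245. ]))
((220.61538696289062, 205.42306518554688), (51.97077560424805, 66.48336791992188), 11.309932708740234) [[188.61539 232.92307]
 [201.65384 167.73074]
 [252.61539 177.92307]
 [239.57693 243.11539]]
plane n [-0.12115577 -0.74244952  0.65885506] c [533.9154854  126.64313018  72.39882829] rms 1.1861514779609355 175 tilt 48.78738877644519 az -99.26805574079532
cap [231.40740741 144.05555556] [677.9501503  107.27655695  79.60516223] 108
cap [282.5        155.64285714] [654.00474442 -12.72270753  79.76454289] 112
```

View pics/crop_top.png

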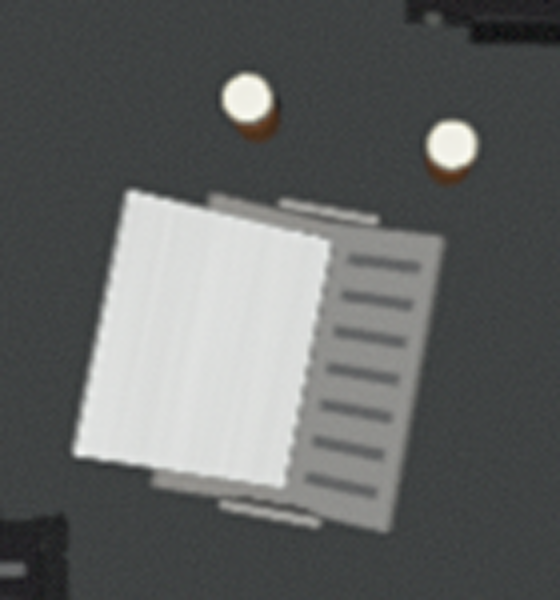

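The crop shows the grey rack with the plain plate face up on its left wing. Two vials stand beyond it at crop (247,98) and (452,145). The plane fit was over-trimmed, so I'll redo it using rays from the corners onto known heights.

Run:
```python
from h import *
z=np.load('top0.npz');im,d=z['im'],z['d'];c=get_calibration('top')
P=cloud(c,d)
hsv=cv2.cvtColor(im,cv2.COLOR_RGB2HSV)
def onz(uv,zz):
    a=cam_pts(c,uv,np.full(len(uv),500.));b=cam_pts(c,uv,np.full(len(uv),900.));t=(zz-a[:,2])/(b[:,2]-a[:,2]);return a+t[:,None]*(b-a)
for v in (180,205,230): print(v,[tuple(np.round(P[v,u]).astype(int)) for u in range(186,290,8)])
box=np.zeros(d.shape,np.uint8);box[160:260,180:290]=1
pl=box&(hsv[...,2]>195)&(hsv[...,1]<40)
cnt=max(cv2.findContours(pl,0,2)[0],key=cv2.contourArea)
q=cv2.approxPolyDP(cnt,4,True).reshape(-1,2);print('plate quad',q.tolist())
# right wing outer corners (crop/4+offset), z=69(outer edge upper)
rw=np.array([[444,237],[388,531]])/4.+[170,120]-.375
W=onz(rw,69);print('R wing outer',W, np.linalg.norm(W[0]-W[1]))
lw=np.array([[128,190],[74,458]])/4.+[170,120]-.375
L=onz(lw,99);print('plate high corners top face',L,np.linalg.norm(L[0]-L[1]))
lo=np.array([[331,239],[288,488]])/4.+[170,120]-.375
L2=onz(lo,39);print('plate low',L2,np.linalg.norm(L2[0]-L2[1]))
ck=np.array([[280,200],[379,220],[220,506],[321,525]])/4.+[170,120]-.375
print('cheek',onz(ck,60))
```

```text
180 [(np.int64(600), np.int64(225), np.int64(1)), (np.int64(600), np.int64(204), np.int64(3)), (np.int64(591), np.int64(167), np.int64(101)), (np.int64(592), np.int64(151), np.int64(92)), (np.int64(593), np.int64(134), np.int64(82)), (np.int64(595), np.int64(117), np.int64(71)), (np.int64(596), np.int64(99), np.int64(66)), (np.int64(598), np.int64(81), np.int64(51)), (np.int64(600), np.int64(63), np.int64(42)), (np.int64(600), np.int64(44), np.int64(38)), (np.int64(600), np.int64(25), np.int64(49)), (np.int64(599), np.int64(6), np.int64(62)), (np.int64(606), np.int64(-15), np.int64(-1))]
205 [(np.int64(537), np.int64(222), np.int64(0)), (np.int64(534), np.int64(183), np.int64(102)), (np.int64(535), np.int64(166), np.int64(95)), (np.int64(536), np.int64(150), np.int64(86)), (np.int64(537), np.int64(133), np.int64(76)), (np.int64(538), np.int64(115), np.int64(65)), (np.int64(539), np.int64(98), np.int64(54)), (np.int64(539), np.int64(80), np.int64(45)), (np.int64(540), np.int64(61), np.int64(35)), (np.int64(540), np.int64(42), np.int64(45)), (np.int64(540), np.int64(23), np.int64(62)),
[... 579 characters left out ...]
, np.int64(65)), (np.int64(482), np.int64(2), np.int64(0)), (np.int64(483), np.int64(-18), np.int64(-1))]
plate quad [[202, 168], [189, 233], [240, 241], [251, 180]]
R wing outer [[601.30358307  -9.15802526  69.        ]
 [432.34629452  18.51458171  69.        ]] 171.2084651319771
plate high corners top face [[619.88878265 169.85840771  99.        ]
 [469.29522292 193.69842236  99.        ]] 152.4689034916435
plate low [[601.54337353  57.34975188  39.        ]
 [453.32734173  78.18734868  39.        ]] 149.6736366977724
cheek [[621.49006356  87.02740741  60.        ]
 [611.24334726  28.74765738  60.        ]
 [442.91908178 115.72687965  60.        ]
 [433.88197497  57.13570511  60.        ]]
```

Rack: origin ≈ (527.5, 72), yaw ≈ -9.2° (the wing edge, cheeks and plate agree). I plan to pinch the free edge and turn it about the trough. Next I'll scan which finger directions in the plate's plane the IK can follow over the full 120°.

```bash
cat >> h.py <<'E'
from scipy.spatial.transform import Rotation as Ro
RO=np.array([527.5,72.,0]);YAW=-9.2
RR=Ro.from_euler('z',YAW,degrees=True).as_matrix()
def low_corner(th):
    """2D (y,z) of plate -z-face low corner B, plate angle th deg (30 left .. 150 right)"""
    V=np.array([0,30.]);t=np.radians(th);n=np.array([-np.sin(t),np.cos(t)])
    if th<=60: return V
    if th>=120: return V-10*n
    wl=np.array([np.cos(np.pi/6),.5]);wr=np.array([-np.cos(np.pi/6),.5])
    a=np.linalg.solve(np.c_[wr,-wl],10*n); return V+a[1]*wl
def pose(th,psi,s,L,flip,lift=0,dth=0):
    """TCP pose; L=distance of TCP from low edge along plate, s along trough, psi finger tilt in plate plane"""
    t=np.radians(th);e=np.array([0,np.cos(t),np.sin(t)]);n=np.array([0,-np.sin(t),np.cos(t)])
    B=np.r_[0,low_corner(th)]+[0,0,lift]
    p=B+5*n+L*e+np.array([s,0,0])
    f=-e*np.cos(np.radians(psi))+np.array([1,0,0])*np.sin(np.radians(psi))
    z=n*flip; R=np.c_[f,np.cross(z,f),z]
    return RO+RR@p,Ro.from_matrix(RR@R).as_euler('xyz',degrees=True)
E
python3 - <<'E'
from h import *
for flip in (1,-1):
  for psi in (-40,-20,0,20,40,60,80):
    for s in (-45,0,45):
      r=''
      for th in (30,60,90,120,148):
        q=ik(*[list(map(float,v)) for v in pose(th,psi,s,96,flip)])
        r+=' .' if q is None else ' X'
      print(flip,psi,s,r)
print(read_state()['t'])
c=get_calibration('wrist');W=np.array(c['world_to_cam']);s=read_state()
print('cam in tool', Ro.from_euler('xyz',s['orientation'],degrees=True).as_matrix().T@(-W[:3,:3].T@W[:3,3]-s['eef_pos']))
E
```

```text
1 -40 -45  . X X X X
1 -40 0  . X X X X
1 -40 45  . X X X X
1 -20 -45  X X X X X
1 -20 0  X X X X X
1 -20 45  X X X X X
1 0 -45  X X X X X
1 0 0  X X X X X
1 0 45  X X X X X
1 20 -45  X X X X X
1 20 0  X X X . X
1 20 45  X X X . X
1 40 -45  X X . . .
1 40 0  X X . . .
1 40 45  X X X . X
1 60 -45  X . . . .
1 60 0  X X . . .
1 60 45  X X . . .
1 80 -45  X . . . .
1 80 0  X . . . .
1 80 45  X X . . .
-1 -40 -45  . X X X X
-1 -40 0  . X X X X
-1 -40 45  . X X X X
-1 -20 -45  X X X X X
-1 -20 0  X X X X X
-1 -20 45  X X X X X
-1 0 -45  X X X X X
-1 0 0  X X X X X
-1 0 45  X X X X X
-1 20 -45  X X X X X
-1 20 0  X X X X X
-1 20 45  X X X X X
-1 40 -45  X X . . .
-1 40 0  X X . . .
-1 40 45  X X X . X
-1 60 -45  X . . . .
-1 60 0  X X . . .
-1 60 45  X X . . .
-1 80 -45  X . . . .
-1 80 0  X . . . .
-1 80 45  X X . . .
0.15
cam in tool [-1.41885423e+02  7.14295139e+01 -4.37958713e-02]<sys>:0: UserWarning: Gimbal lock detected. Setting third angle to zero since it is not possible to uniquely determine all angles.
```

```bash
python3 - 2>/dev/null <<'E'
from h import *
np.set_printoptions(suppress=True,linewidth=150)
for flip in (1,-1):
  for psi in (0,10,-10):
   print(flip,psi)
   for th in range(30,151,15):
    q=ik(*[list(map(float,v)) for v in pose(th,psi,-10,96,flip)]); print(th,None if q is None else np.round(q).astype(int), np.round(pose(th,psi,-10,96,flip)[0]))
E
```

```text
1 0
30 [ -60   67   34   83   10   80 -137] [531. 153.  82.]
45 [ -58   56   34   92    6   68 -133] [528. 137. 101.]
60 [ -54   46   34  101    1   56 -125] [525. 117. 116.]
75 [ -40   35   22  108    1   47 -121] [521.  96. 126.]
90 [   2   30  -22  111   16   42 -129] [518.  74. 129.]
105 [ 12  30 -20 115  -9  33 -97] [514.  51. 126.]
120 [ 24  34 -21 116 -33  35 -64] [511.  30. 116.]
135 [ 35  43 -23 115 -47  43 -42] [507.  10. 101.]
150 [ 42  53 -23 110 -51  53 -30] [505.  -6.  82.]
1 10
30 [ -65   65   34   90   16   71 -142] [531. 153.  82.]
45 [ -63   54   34  100   14   58 -140] [528. 137. 101.]
60 [ -59   44   34  108    9   46 -134] [525. 117. 116.]
75 [ -53   35   34  116   -1   34 -120] [521.  96. 126.]
90 [  -4   26  -17  119   26   29 -140] [518.  74. 129.]
105 [  13   26  -22  123   -6   18 -101] [514.  51. 126.]
120 [ 30  32 -29 124 -45  20 -53] [511.  30. 116.]
135 [ 42  42 -30 122 -60  31 -28] [507.  10. 101.]
150 [ 49  53 -29 118 -62  43 -19] [505.  -6.  82.]
1 -10
30 [ -55   70   34   76    5   89 -134] [531. 153.  82.]
45 [ -53   59   34   85    0   78 -128] [52
[... 1068 characters left out ...]
0 119  43  36  25] [518.  74. 129.]
105 [ 23  29 -36 123  15  20  59] [514.  51. 126.]
120 [ 46  38 -50 123  -2  16  86] [511.  30. 116.]
135 [ 59  51 -55 122 -19  20 113] [507.  10. 101.]
150 [ 64  62 -50 117 -36  30 138] [505.  -6.  82.]
-1 -10
30 [-24  66 -26  73  42 108  14] [531. 153.  82.]
45 [-11  59 -41  82  46 101  12] [528. 137. 101.]
60 [ -1  52 -46  90  43  88  17] [525. 117. 116.]
75 [ 10  46 -49  97  38  74  27] [521.  96. 126.]
90 [ 21  42 -50 103  29  61  41] [518.  74. 129.]
105 [ 30  40 -46 106  14  50  63] [514.  51. 126.]
120 [ 44  47 -53 107   7  46  79] [511.  30. 116.]
135 [ 52  55 -52 105  -5  48  99] [507.  10. 101.]
150 [ 57  65 -51 102 -13  53 115] [505.  -6.  82.]
```

The flip = -1, ψ≈0 family runs continuously. I'll go to a high via-point on the left, beyond the plate's free edge, and take a wrist look there.

```bash
python3 - 2>/dev/null <<'E'
from h import *
np.set_printoptions(suppress=True,linewidth=150)
F=lambda v:[float(x) for x in v]
psi,s=0,-10
p,o=pose(30,psi,s,96+110,-1); via=p+[0,0,140]
print(via,o,ik(F(via),F(o)))
print(read_state()['t'])
move_ptp(F(via),F(o));st=read_state();print(st['t'],st['joint_pos'])
# hand
for L in (206,150,96):
    for th in ((30,) if L>96 else range(30,151,20)):
        q=ik(*map(F,pose(th,psi,s,L,-1)));print(L,th,None if q is None else np.round(q))
c=get_calibration('wrist');im,d=get_image('wrist');save(im,'wrist1.png');np.savez('w1.npz',im=im,d=d,W=c['world_to_cam'])
P=cloud(c,d);print(proj(c,RO+RR@np.array([0,117.6-2.5,97.5])))
E
```

```text
[545.75193543 247.23729822 277.33012702] [-180.    30.   -99.2] [-50.78413295  53.07673955   9.84519304  66.41545211  27.56493628 109.75431265  37.04985738]
0.15
3.5 [-50.70237484  53.06338954   9.87055151  66.42585459  27.56688702 109.74885646  37.0464356 ]
206 30 [-50.  62.   8.  68.  25. 100.  31.]
150 30 [-48.  61.   8.  76.  26.  94.  29.]
96 30 [-47.  61.   9.  82.  28.  87.  27.]
96 50 [-40.  47.   5.  94.  25.  71.  31.]
96 70 [-29.  35.   2. 105.  19.  54.  41.]
96 90 [-10.  29.  -6. 112.   4.  39.  62.]
96 110 [ 16.  31. -20. 116. -18.  33.  95.]
96 130 [ 41.  42. -34. 115. -31.  36. 121.]
96 150 [ 55.  59. -42. 110. -33.  44. 134.]
[[372.23022597 185.79492094]]
```

View pics/wrist1.png

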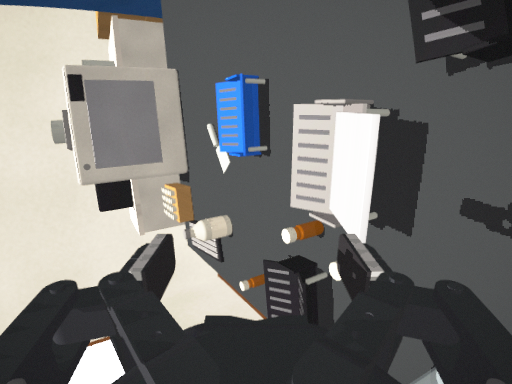

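The wrist view shows the plate's white top face around (352,170), with its free edge running near column 375, close to my prediction (372,186). I'll check the plate plane against the model using the wrist depth, then approach.

```bash
python3 - 2>/dev/null <<'E'
from h import *
np.set_printoptions(suppress=True,linewidth=150,precision=2)
for nm,f in (('wrist','w1.npz'),('top','top0.npz')):
    z=np.load(f);c=get_calibration(nm);P=cloud(c,z['d']);P=(P-RO)@RR   # rack frame
    hsv=cv2.cvtColor(z['im'],cv2.COLOR_RGB2HSV)
    e=np.array([0,np.cos(np.pi/6),.5]);n=np.array([0,-.5,np.cos(np.pi/6)])
    Q=P-[0,0,30];h=Q@n;a=Q@e
    m=(hsv[...,2]>195)&(hsv[...,1]<40)&(abs(h-10)<15)&(a>-5)&(a<145)&(abs(P[...,0])<90)
    X=np.c_[P[m][:,0],a[m],np.ones(m.sum())];co,*_=np.linalg.lstsq(X,h[m],rcond=None)
    print(nm,m.sum(),'h med',np.median(h[m]),'slopes deg',np.degrees(co[:2]),'at a=110:',co@[0,110,1],'a range',np.percentile(a[m],[0.5,99.5]),'x',np.percentile(P[m][:,0],[.5,99.5]))
E
```

```text
wrist 5145 h med 8.737573778127771 slopes deg [ 0.62 -0.94] at a=110: 7.398922004474634 a range [ -4.59 131.81] x [-88.16  87.09]
top 3346 h med 8.95255419364061 slopes deg [ 0.05 -0.01] at a=110: 8.965196542929785 a range [  3.56 131.1 ] x [-73.31  73.62]
```

The plate agrees with the model to about 1 mm (along slope 0–131, x ±73.5). Now I'll approach and grip.

```bash
python3 - 2>/dev/null <<'E'
from h import *
np.set_printoptions(suppress=True,linewidth=150,precision=1)
F=lambda v:[float(x) for x in v]
psi,s=0,-10
S=lambda m:(lambda st:print(m,'t%.2f'%st['t'],st['eef_pos'],'F',st['force'],'gap',st['finger_gap'],'q',st['joint_pos']))(read_state())
grip(45,60);S('open')
p,o=pose(30,psi,s,175,-1);move_straight(F(p),F(o),max_speed=200);S('pre')
p,o=pose(30,psi,s,96,-1);r=move_straight(F(p),F(o),max_speed=80,force_limit=10);S('in %s'%r)
im,d=get_image('scene');save(im[150:300,180:380].repeat(3,0).repeat(3,1),'s2.png')
im,d=get_image('top');save(im[120:270,150:310].repeat(3,0).repeat(3,1),'t2.png')
E
```

```text
open t4.03 [545.8 247.2 277.3] F [-0.4  0.3 -0. ] gap 44.92971730766196 q [-50.8  53.1   9.8  66.4  27.6 109.8  37.1]
pre t4.97 [541.9 221.2 122.9] F [ 0.3 -1.4  0.4] gap 45.193111760785605 q [-49.2  61.6   8.4  72.6  26.   96.7  29.6]
in False t6.10 [530.6 153.7  82.4] F [0.  0.5 0.8] gap 44.88546603394371 q [-46.7  61.3   8.7  82.1  27.8  87.4  27.1]
```

View pics/s2.png

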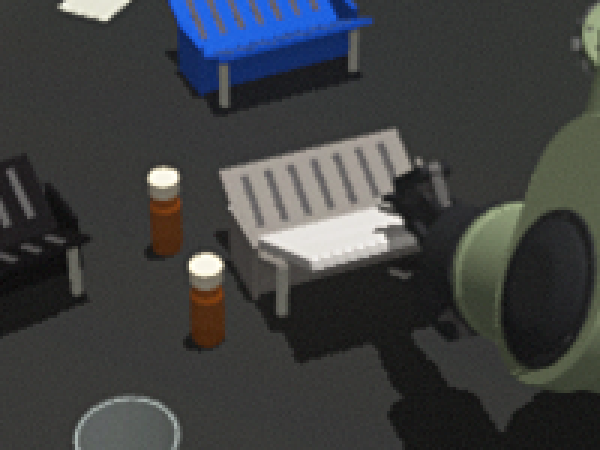

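View pics/t2.png

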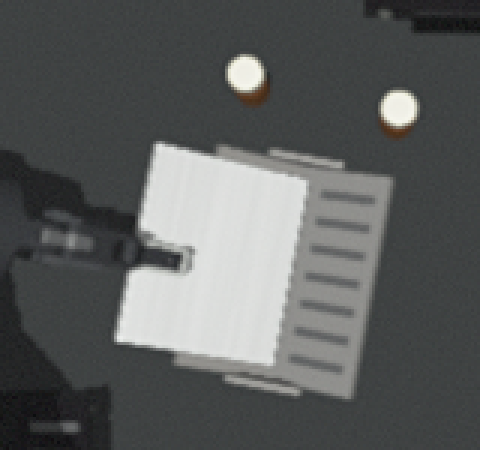

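The fingers straddle the free edge (top crop (165,257)) and nothing else is touched. I'll close and lever up in short arcs, watching the force.

```bash
python3 - 2>/dev/null <<'E'
from h import *
np.set_printoptions(suppress=True,linewidth=150,precision=1)
F=lambda v:[float(x) for x in v]
psi,s=0,-10
S=lambda m:(lambda st:print(m,'t%.2f'%st['t'],st['eef_pos'],'F',st['force'],'T',st['torque'],'gap',st['finger_gap']))(read_state())
grip(0,60);S('grip')
for th in (34,40,48,56,64):
    p,o=pose(th,psi,s,96,-1,lift=1.5)
    try: r=move_straight(F(p),F(o),max_speed=45,force_limit=20)
    except MotionError as e: print('ERR',e);break
    S('%d %s'%(th,r))
    if r: break
im,d=get_image('scene');save(im[130:300,180:380].repeat(3,0).repeat(3,1),'s3.png')
E
```

```text
grip t6.61 [530.5 153.2  82.3] F [-0.4  0.1 -1.3] T [ 1.1 -0.2  0.1] gap 8.878489966660617
34 False t6.93 [530.  149.4  89.6] F [ 0.1  0.3 -4. ] T [ 1.7 -0.2 -0.1] gap 9.472739594857002
40 False t7.31 [528.7 143.3  96.8] F [-1.   0.7 -3.9] T [ 1.5 -0.2 -0. ] gap 9.244512459151286
48 False t7.76 [527.  134.  105.6] F [ 0.1  1.  -5. ] T [ 1.4 -0.2 -0. ] gap 9.227336358466443
56 False t8.21 [525.3 123.2 113.3] F [ 0.5 -0.6 -4.4] T [ 1.2 -0.2 -0. ] gap 9.306462225364786
64 False t8.65 [523.6 112.1 119.9] F [ 0.3  0.4 -4.9] T [ 0.9 -0.1 -0. ] gap 9.426653647258439
```

View pics/s3.png

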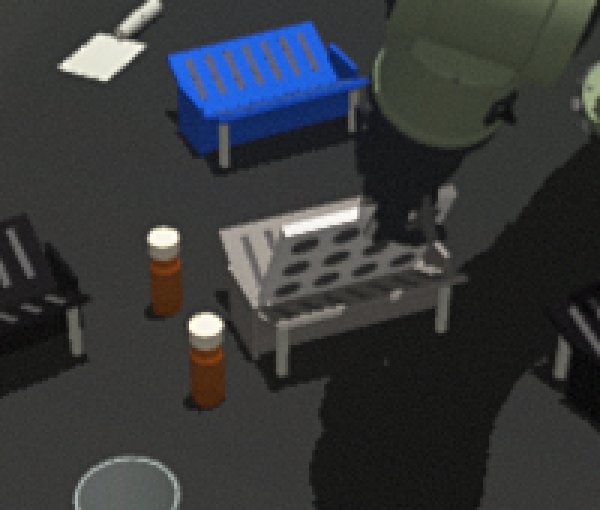

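The pockets show, the low edge is in the trough, and the wrist carries about 5 N. Continuing past upright.

```bash
python3 - 2>/dev/null <<'E'
from h import *
np.set_printoptions(suppress=True,linewidth=150,precision=1)
F=lambda v:[float(x) for x in v]
psi,s=0,-10
S=lambda m:(lambda st:print(m,'t%.2f'%st['t'],st['eef_pos'],'F',st['force'],'T',st['torque'],'gap',st['finger_gap'],st['joint_pos']))(read_state())
for th in (72,80,88,96,104,112,120,128,136,142):
    p,o=pose(th,psi,s,96,-1,lift=1.5)
    try: r=move_straight(F(p),F(o),max_speed=40,force_limit=15)
    except MotionError as e: print('ERR',e);break
    S('%d %s'%(th,r))
    if r: break
im,d=get_image('scene');save(im[130:300,180:380].repeat(3,0).repeat(3,1),'s4.png')
im,d=get_image('top');save(im[120:270,150:310].repeat(3,0).repeat(3,1),'t4.png')
E
```

```text
72 False t9.16 [521.9 100.8 125.3] F [ 0.1 -0.1 -3.4] T [ 0.8 -0.   0. ] gap 9.351582905811545 [-25.9  34.4  -0.7 105.2  18.9  52.7  41.2]
80 False t9.62 [520.   89.2 128.6] F [ 0.7  1.8 -3.5] T [ 0.3 -0.   0. ] gap 9.167302309890333 [-18.8  31.2  -3.8 108.5  14.6  46.6  48.1]
88 False t10.07 [518.1  77.3 130.1] F [-0.2  0.9 -4. ] T [ 0.1 -0.   0. ] gap 9.114517420668712 [-10.1  29.2  -8.  111.2   8.7  41.1  57. ]
96 False t10.53 [516.2  65.3 129.7] F [ 0.2  0.8 -3.7] T [-0.2  0.   0. ] gap 9.09000394002766 [  0.2  28.5 -13.8 113.4   1.6  36.7  67.8]
104 False t10.99 [514.4  53.6 127.4] F [-0.8  0.2 -3.7] T [-0.4  0.1  0. ] gap 8.991339711809605 [ 11.9  29.5 -20.9 114.8  -6.   33.8  79.5]
112 False t11.45 [512.6  42.2 123.3] F [ 0.   0.4 -3.5] T [-0.8  0.1 -0. ] gap 9.312578487948254 [ 23.8  32.2 -28.6 115.5 -12.8  32.4  91. ]
120 False t11.92 [510.8  31.3 117.3] F [-0.3  0.8 -3.2] T [-1.   0.2  0. ] gap 9.09642329501149 [ 34.7  36.7 -35.7 115.6 -17.9  32.2 101.1]
128 False t12.40 [509.   20.  110.5] F [-0.7  1.7 -3.6] T [-1.3  0.2  0. ] gap 9.214453150406952 [ 43.9  42.5 -41.3 114.9 -21.   33.4 109.5]
136 False t12.88 [507.3   9.6 102.2] F [-1.  -0.1 -3.5] T [-1.4  0.3  0. ] gap 9.928853532753184 [ 51.1  49.2 -45.2 113.6 -22.7  35.7 116.2]
142 False t13.28 [506.2   2.6  94.9] F [ 0.7 -0.1 -3.7] T [-1.5  0.3 -0. ] gap 9.156847174637278 [ 55.3  54.5 -47.2 112.1 -23.4  37.9 120.4]
```

View pics/s4.png

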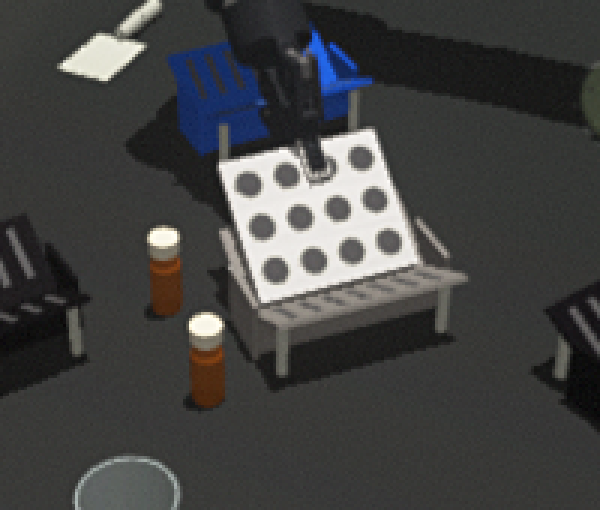

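View pics/t4.png

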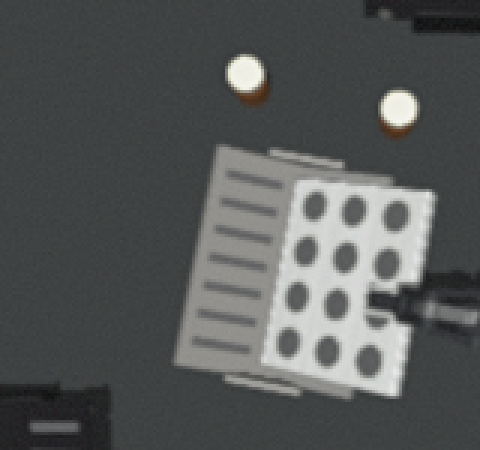

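The plate is at 142° over the right wing, pockets up, and the vials haven't moved. Now lowering gently with a low force limit.

```bash
python3 - 2>/dev/null <<'E'
from h import *
np.set_printoptions(suppress=True,linewidth=150,precision=1)
F=lambda v:[float(x) for x in v]
psi,s=0,-10
S=lambda m:(lambda st:print(m,'t%.2f'%st['t'],st['eef_pos'],'F',st['force'],'T',st['torque'],'gap',st['finger_gap']))(read_state())
for th,l in ((146,1.5),(150,1.2)):
    p,o=pose(th,psi,s,96,-1,lift=l)
    r=move_straight(F(p),F(o),max_speed=20,force_limit=6);S('%d %s'%(th,r))
    if r: break
if not r:
    p,o=pose(150,psi,s,96,-1,lift=-2.5)
    r=move_straight(F(p),F(o),max_speed=6,force_limit=4);S('down %s'%r)
c=get_calibration('top');im,d=get_image('top');save(im[120:270,150:310].repeat(3,0).repeat(3,1),'t5.png')
P=(cloud(c,d)-RO)@RR
e=np.array([0,-np.cos(np.pi/6),.5]);n=np.array([0,.5,np.cos(np.pi/6)])
Q=P-[0,0,30];h=Q@n;a=Q@e;hsv=cv2.cvtColor(im,cv2.COLOR_RGB2HSV)
m=(hsv[...,2]>180)&(hsv[...,1]<40)&(abs(h-10)<20)&(a>-15)&(a<150)&(abs(P[...,0])<85)
X=np.c_[P[m][:,0],a[m],np.ones(m.sum())];co,*_=np.linalg.lstsq(X,h[m],rcond=None)
print('h',np.median(h[m]),'slopes',np.degrees(co[:2]),'h at 0/130',co@[0,0,1],co@[0,130,1],'a',np.percentile(a[m],[.5,99.5]),'x',np.percentile(P[m][:,0],[.5,99.5]))
E
```

```text
146 False t13.87 [505.4  -2.   89.4] F [ 0.6  0.6 -4.1] T [-1.6  0.3  0.1] gap 8.70166886731567
150 False t14.37 [504.7  -5.9  83.5] F [-0.3  0.8 -3. ] T [-1.7  0.3  0. ] gap 9.384881032631405
down True t14.73 [504.8  -5.7  82.4] F [-0.7 -0.8  5.4] T [ 0.1 -0.2 -0.2] gap 9.468475869062061
h 10.614559778140489 slopes [ 0.  -0.1] h at 0/130 10.79856898013452 10.496335756567811 a [ -0.  129.7] x [-73.9  73.8]
```

View pics/t5.png

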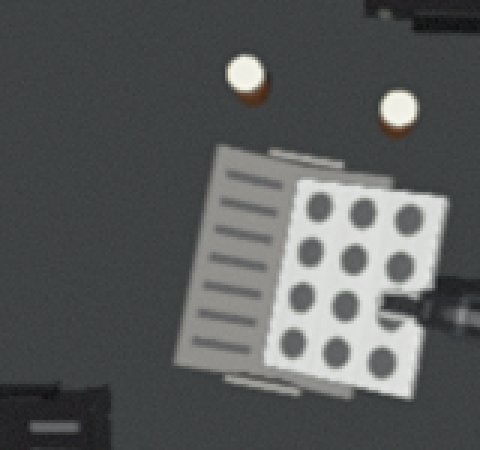

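The plate is seated (fit: 30° ± 0.1°, low edge at 0). I'll open and back out along the slope.

```bash
python3 - 2>/dev/null <<'E'
from h import *
np.set_printoptions(suppress=True,linewidth=150,precision=1)
F=lambda v:[float(x) for x in v]
psi,s=0,-10
S=lambda m:(lambda st:print(m,'t%.2f'%st['t'],st['eef_pos'],'F',st['force'],'gap',st['finger_gap']))(read_state())
grip(40);S('open')
p,o=pose(150,psi,s,180,-1,lift=1)
r=move_straight(F(p),F(o),max_speed=70,force_limit=8);S('out %s'%r)
if not r:
    move_straight(F(p+[-20,-30,120]),F(o),max_speed=150);S('up')
sleep(.5)
c=get_calibration('top');im,d=get_image('top');save(im[120:270,150:310].repeat(3,0).repeat(3,1),'t6.png')
W=cloud(c,d);P=(W-RO)@RR
e=np.array([0,-np.cos(np.pi/6),.5]);n=np.array([0,.5,np.cos(np.pi/6)])
Q=P-[0,0,30];h=Q@n;a=Q@e;hsv=cv2.cvtColor(im,cv2.COLOR_RGB2HSV)
m=(hsv[...,2]>180)&(hsv[...,1]<40)&(abs(h-10)<20)&(a>-15)&(a<150)&(abs(P[...,0])<85)
X=np.c_[P[m][:,0],a[m],np.ones(m.sum())];co,*_=np.linalg.lstsq(X,h[m],rcond=None)
print('h at 0/130',co@[0,0,1],co@[0,130,1],'slopes',np.degrees(co[:2]),'a',np.percentile(a[m],[.5,99.5]),'x',np.percentile(P[m][:,0],[.5,99.5]))
for b in [(220,135,245,165),(270,145,300,175)]:
    mm=np.zeros(d.shape,bool);mm[b[1]:b[3],b[0]:b[2]]=1
    cap=mm&(hsv[...,2]>170)&(hsv[...,1]<60);print('cap',np.median(W[cap],0))
im,d=get_image('scene');save(im[130:300,180:380].repeat(3,0).repeat(3,1),'s6.png')
E
```

```text
open t15.18 [504.5  -6.1  81.6] F [-0.1 -0.3  0.1] gap 40.35631820532076
out False t16.54 [493.  -77.3 125.2] F [ 0.4 -0.4  0.2] gap 40.02583041219585
up t17.52 [ 472.9 -107.5  244.8] F [-0.6 -0.7  0.2] gap 40.272946775799895
h at 0/130 10.857447433791924 10.308592918815144 slopes [ 0.  -0.2] a [  0.6 129.9] x [-73.7  73.7]
cap [677.9 107.1  79.8]
cap [653.4 -12.8  79.4]
```

View pics/t6.png

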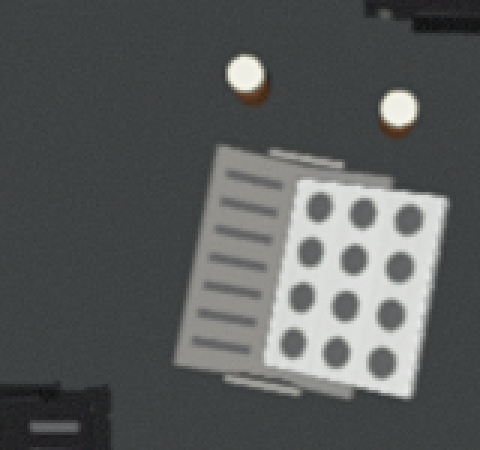

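View pics/s6.png

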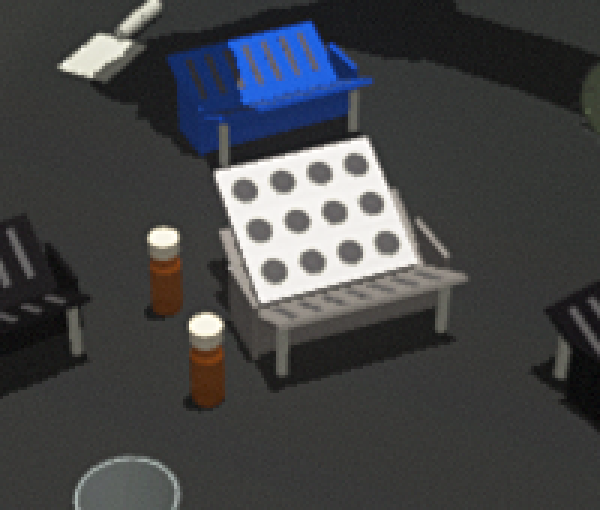

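Both views show the plate flat on the right wing with all 12 pockets up. The vials are standing where they were and the gripper is clear, so I'll hand in the job.

```bash
python3 -c "
from rig import *
finish_job()"
```

```text
the job is handed in; nothing more can be done
```

The plate now lies on the right wing with its pockets showing. I pinched its free edge and turned it about the trough past upright, holding it the whole way. I lowered it until I felt light contact (about a 4 N force change), then let go, backed out and handed the job in at about 18 s.

- **Plate:** the last fit had it on the right wing at 30° to within 0.2°. Its low edge was in the trough to about 1 mm, and it was centred along the rack.
- **Vials:** both are standing, and their caps moved less than 1 mm.
- **Forces:** the readings I took between moves never went above about 6 N.
- **Trough clearance:** I planned the turn with the low edge about 1.5 mm clear of the trough, so the arm carried most of the plate's weight.
- **Checks that disagreed:** the first depth fit of the plate gave a tilt of 49°. I rejected it as over-trimmed, and measurements from the corners replaced it. A later wrist-camera fit of the plate was about 1° off the top camera's; I used the top camera.

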